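Stamp a gift tag in its jig

TASK

Pick the wooden gift tag off the worktop, lay it flat between the four corner stops of the black stamping jig (either way round) and let go of it. Then take the red-gripped hand stamp and, holding it upright and square to the tag, press it gently onto the tag's white panel so that its inner die bears lightly on the wood with the print centred inside the red outline; print nowhere else and leave the other goods alone. Finish while still holding the stamp pressed there, so the ink can take: do not lift it or let go.

Things in the scene. Friction and masses are not known exactly. Their poses are not given: they have to be found in the camera images.
- tag: Loose light wooden gift tag, 90 (its x) x 54 (its y) x 5 mm thick, 30 g, lying face up on the worktop. Origin: centre of its underside. A brass eyelet lies at its +x end, 36 mm from the centre; on the upper face is a white panel, 38 x 26 mm, in a thin red outline (40 x 28 mm outside). Pinch it across its 54 mm sides, near the middle.
- tag_panel (a point): Centre of the white panel on the tag's upper face: 8 mm from the tag's centre on its -x side (away from the eyelet), 5 mm above its underside. The panel's 38 mm side runs along the tag's x.
- jig: Fixed black stamping jig: board 150 (x) x 110 (y) mm, top 10 mm above the worktop, origin at the centre of its underside. Four L-shaped aluminium corner stops enclose a nest 94 (x) x 58 (y) mm. They stand 5 mm straight up, then flare 3.4 mm outwards over 5 mm more. Gaps between the stops for the fingers: 66 mm in the long sides, 34 mm in the short sides.
- jig_nest (a point): Centre of the nest's floor, on the board's top face (10 mm above the worktop); axes as the jig's. When the tag is seated its origin is here, its x along the jig's x or opposite.
- stamp: Loose pre-inked hand stamp standing upright on the worktop, 95 mm tall, about 130 g in all: the body is its black frame, 48 (x) x 36 (y) x 38 mm, open below and at its sides, whose foot rests on the work. Origin: centre of the foot. The red grip slides down in it against a spring. Hold it only by the red grip.
- stamp_hold (a point): Point to grasp, on the stamp's axis inside the red grip, 76 mm above the foot (grip released). The grip is a rounded block, 38 (x) x 24 (y) mm, from 53 to 95 mm above the foot; pinch it across its 24 mm.
- stamp_grip (a joint): Travel of the red grip down into the frame, 0 (released) to 0.010 m (stop). The spring takes 2.1 N to start, plus 0.35 N per mm. After 6 mm of travel the die meets what the foot stands on and adds 0.6 N, plus 0.6 N per mm (foam cushion); both bottom out at 10 mm. 7 to 9 mm of travel, 5.5 to 8 N on the grip, is a good light print.
- stamp_die: The stamp's rubber die, 26 (x) x 14 (y) mm, inside the frame and recessed 6 mm above its foot when released; it moves with the grip. Its origin and axes coincide with the stamp's foot while the grip is released, and sink with the grip's travel. Either way round prints alike.
- stamp_die_face (a point): Centre of the die's printing face (its underside).
- ribbon_roll_1: Bystander: roll of gold satin ribbon lying flat, 64 x 67 x 20 mm, loose. Origin: centre of its underside.
- ribbon_roll_2: Bystander: roll of red satin ribbon lying flat, 60 x 63 x 16 mm, loose. Origin: centre of its underside.
- nib_scoop: Bystander: metal scoop, 51 (x) x 187 (y) x 26 mm, loose. Origin: centre of its underside.
- gift_box_2: Bystander: cream gift box tied with gold ribbon, 122 x 122 x 57 mm, loose. Origin: centre of its underside.
- choc_bar_2: Bystander: red wrapped chocolate bar, 62 (x) x 164 (y) x 12 mm, loose. Origin: centre of its underside.
Things that resemble listed ones, but are neither listed nor needed, are in the scene too. There is more than one size of the stamp; the job needs the smaller.

How it is judged:
By the outcome, as a careful person would: the job done as asked, in the order asked, and still so for the second after the job is handed in, while the arm keeps its last pose, push and grip.
It also fails if it takes over 61 s, if anything falls off the work surface, if the arm or the gripper's body presses on something with over 40 N, if the wrist force passes 120 N, or if a joint passes its speed limit or range.

ROBOT

A 7-joint arm with a two-finger parallel gripper is mounted at the origin on a cart in front of the work surface, level with it; the furniture and walls round the work are solid. World frame = base frame: x ahead of the robot, y to its left, z up, the work surface at z = 0. Lengths are in m, angles in rad, forces in N, time in s.
With the tool pointing down it reaches from about 0.4 to 0.9 m from the base axis. Payload 5.6 kg.
Tool frame: the origin (TCP) lies where the fingers leave the gripper's body, on its centre line; the fingertips stand 88 mm ahead of it and the grasp point (between the pads) lies 69 mm ahead of it; z points along the fingers, y is the line along which they close (so a half turn about z gives the same grasp; the last joint's range is limited). The gripper opens to 92 mm and grips with 3 to 60 N. Pads are 20 mm wide; open, the fingers measure 128 mm over their backs; the gripper's body (75 mm by 189 mm) begins 69 mm behind the grasp point.
Start: joints at [1.082, 0.468, -0.012, 1.603, 0.006, 1.071, -0.056], TCP at [0.28, -0.586, 0.303] pointing down, gripper open.
Joint ranges: [-2.53, 2.53], [-0.31, 2.02], [-1.57, 1.55], [0.28, 2.44], [-1.29, 4.43], [0.15, 1.84], [-2.92, 2.92]. Speed limits (rad/s): [2.57, 2.57, 3.14, 3.14, 3.14, 3.14, 3.14].

INTERFACE

Orientations are given as [roll, pitch, yaw] about the fixed x, y, z axes, in that order (R = Rz(yaw) Ry(pitch) Rx(roll)).
In Python, from plant import ctrl gives the robot as it stands. Calls block until the motion is done:
- ctrl.move_to(position, orientation): joint-space move of the TCP to a pose.
- ctrl.servo_line(position, frame=None, vel=0.15, threshold=None): straight line of the TCP; frame=None keeps the orientation; vel is the mean speed in m/s. With threshold (N) it stops when the force on the tool has changed by that much, and returns True; else False.
- ctrl.set_joints(angles): joint-space move.
- ctrl.release() and ctrl.grasp(grasp_force=None): open the fingers fully, or close them until they stop; grasp_force is the grip in N (None keeps the last).
- ctrl.pause(seconds).
- ctrl.ik(position, orientation): joint angles nearest the present ones, or None.
- ctrl.get_obs(): the state.
- ctrl.read_camera(name): name is "scene" or "side" or "wrist"; returns (picture, depth): 420x560x3 uint8, red, green, blue; 420x560 float32, m along the optical axis (not along the pixel's ray), 0 where there is no reading.
- ctrl.camera_info(name): a dict with "mtx" (3x3 intrinsics, pixels), "T" (4x4, takes a point from camera to world coordinates). Camera axes: x right, y up, looking along -z (the intrinsics and any distortion apply to the point x, -y, -z); pixel columns grow to the right and rows downward; lengths in m; the calibration is good to about 2 mm. A picture is of the moment at which its call begins: read the wrist's pose just before it. camera_info takes no time and is no camera call; for the wrist camera it gives the pose at the moment of the call.
A pose or a line that the arm cannot do raises ctrl.Unreachable and nothing moves.
- ctrl.hand_in(): hands the job in; it is judged then, once.
The state is a dict: "clock": time; "q": joint angles; "joint_vel": joint speeds; "effort": joint torques, N m; "tcp_pos": TCP position; "eef_rot": TCP orientation; "ft_force": force on the tool from outside, world axes, zero at the start; "moment": the same for the moment, N m; "gripper_width": finger opening in m; "finger_force": force on a finger pad.
Only numpy, scipy, OpenCV 4.12 (cv2) and the standard library are available. Lean on these libraries where they do the work, as an engineer would, in place of code of your own. Each camera call takes 0.05 s, during which the arm holds its last target. There are 200 camera calls.

## Working session

There is one attempt and no reset: what is moved stays moved. The work goes in short steps, each a Python script; the robot and the scene stay as the last script left them, time stands still between calls to the robot, and variables do not carry over. Pictures are saved under pics/ and viewed, at most 10 in all, crops included, and the job is handed in when it is done.

```bash
ls; mkdir -p pics
python3 - <<'E'
from plant import ctrl
import cv2,numpy as np
for n in("scene","side"):
    im,d=ctrl.read_camera(n); cv2.imwrite(f"pics/{n}0.png",im[...,::-1]); np.savez(f"{n}0.npz",im=im,d=d,**ctrl.camera_info(n))
    i=ctrl.camera_info(n);print(n,i)
a=cv2.imread("pics/scene0.png");print(ctrl.get_obs())
E
```

```text
pics
scene {'mtx': array([[461.60533721,   0.        , 277.40264971],
       [  0.        , 461.60533721, 197.55251723],
       [  0.        ,   0.        ,   1.        ]]), 'T': array([[-0.40764909, -0.79240256,  0.45378453,  1.24141007],
       [ 0.91312785, -0.35132658,  0.20680223,  0.32130273],
       [-0.00444405,  0.49866603,  0.86678281,  1.432181  ],
       [ 0.        ,  0.        ,  0.        ,  1.        ]])}
side {'mtx': array([[410.63790337,   0.        , 282.98506814],
       [  0.        , 410.63790337, 208.40746014],
       [  0.        ,   0.        ,   1.        ]]), 'T': array([[ 0.87354865,  0.23707902, -0.42509563, -0.02078701],
       [-0.48670863,  0.41605979, -0.7681204 , -1.00273325],
       [-0.00524003,  0.87788825,  0.47883688,  0.71209423],
       [ 0.        ,  0.        ,  0.        ,  1.        ]])}
{'clock': 0.1, 'q': array([ 1.08199413,  0.46829708, -0.01157857,  1.60350416,  0.00600775,
        1.07138928, -0.05630068]), 'joint_vel': array([ 0.00076775, -0.00046781,  0.0011682 , -0.00342591,  0.00218271,
        0.00110908, -0.00160455]), 'effort': array([ 7.03470596e-04, -5.21641445e+01, -1.25373443e-02, -2.44363582e+01,
       -5.67749224e-02,  1.41632563e-02,  1.94668712e-05]), 'tcp_pos': array([ 0.28004247, -0.5861683 ,  0.30184164]), 'eef_rot': array([-3.14003419e+00,  1.31299133e-04,  4.45719079e-01]), 'ft_force': array([-0.31130688, -0.05706494, -0.57695802]), 'moment': array([ 0.00294944, -0.0396616 ,  0.0298328 ]), 'finger_force': 0.0, 'gripper_width': 0.09190032249234192}
```

View pics/scene0.png

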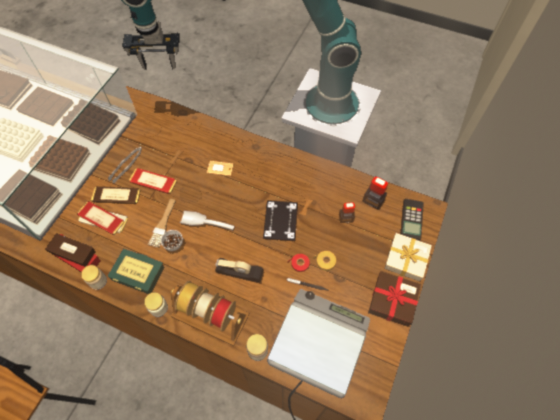

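View pics/side0.png

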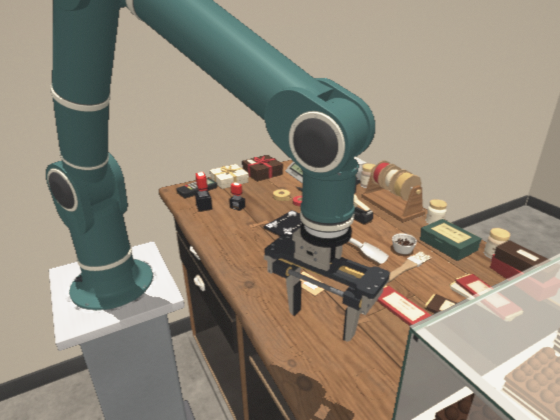

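The scene view shows the tag at (220,168), the jig at (281,220), the small stamp at (347,212) and the larger stamp at (376,190). I'll locate these roughly, then look with the wrist camera.

```bash
cat > h.py <<'E'
import numpy as np,cv2
from scipy.spatial.transform import Rotation as Ro
def pix2w(info,uv,z):
    """pixels -> world on plane z"""
    uv=np.atleast_2d(np.asarray(uv,float)); M=info["mtx"];T=info["T"]
    if "dist" in info and info["dist"] is not None: 
        uv=cv2.undistortPoints(uv[:,None],M,np.asarray(info["dist"]),P=M)[:,0]
    r=np.c_[(uv[:,0]-M[0,2])/M[0,0],-(uv[:,1]-M[1,2])/M[1,1],-np.ones(len(uv))]@T[:3,:3].T
    return T[:3,3]+r*((z-T[2,3])/r[:,2])[:,None]
def w2pix(info,p):
    c=(np.atleast_2d(p)-info["T"][:3,3])@info["T"][:3,:3]; M=info["mtx"]
    return np.c_[M[0,0]*c[:,0]/-c[:,2]+M[0,2],M[1,1]*-c[:,1]/-c[:,2]+M[1,2]]
def depthpts(info,d):
    v,u=np.mgrid[:d.shape[0],:d.shape[1]];M=info["mtx"]
    c=np.stack([(u-M[0,2])/M[0,0]*d,-(v-M[1,2])/M[1,1]*d,-d],-1)
    return c@info["T"][:3,:3].T+info["T"][:3,3]
E
python3 - <<'E'
from h import *
from plant import ctrl
s=ctrl.camera_info("scene");print(s.keys())
for n,uv,z in[("tag",(220,168),.005),("jig",(281,220),.01),("stamp",(348,206),.095),("stampbase",(347,218),.02),("big",(378,183),.1)]:
    p=pix2w(s,uv,z)[0];print(n,p,np.hypot(*p[:2]))
w=ctrl.camera_info("wrist");o=ctrl.get_obs()
R=Ro.from_euler("xyz",o["eef_rot"]).as_matrix()
print(w["mtx"],R.T@w["T"][:3,:3],R.T@(w["T"][:3,3]-o["tcp_pos"]))
E
```

```text
dict_keys(['mtx', 'T'])
tag [ 0.46509167 -0.26517744  0.005     ] 0.5353777539065119
jig [0.57358199 0.02986317 0.01      ] 0.574358870263318
stamp [0.47620649 0.22867778 0.095     ] 0.528267123246989
stampbase [0.47916021 0.23626596 0.02      ] 0.5342434962502898
big [0.3539396  0.29178198 0.1       ] 0.458704655690071
[[372.87442364   0.         276.55755814]
 [  0.         372.87442364 208.4730094 ]
 [  0.           0.           1.        ]] [[-6.18412647e-04  9.64905081e-01  2.62598177e-01]
 [ 9.99999793e-01  6.42952147e-04 -7.52204005e-06]
 [-1.76096116e-04  2.62598118e-01 -9.64905279e-01]] [ 0.07383192  0.00017904 -0.08206378]
```

Run:
```python
from h import *
from plant import ctrl
ims=[]
for n,p in[("tag",(.465,-.265)),("jig",(.574,.03)),("stamp",(.478,.232))]:
    ctrl.move_to([p[0],p[1],.25 if n!="stamp" else .3],[np.pi,0,0]); ctrl.pause(.3)
    i=ctrl.camera_info("wrist"); im,d=ctrl.read_camera("wrist")
    np.savez(f"w_{n}.npz",im=im,d=d,**i); ims.append(im[...,::-1]); cv2.imwrite(f"pics/w_{n}.png",im[...,::-1]); print(ctrl.get_obs()["clock"],ctrl.get_obs()["q"].round(2))
```

```text
1.85 [ 0.51  0.34 -0.07  1.93  0.03  0.87 -1.14]
3.4 [ 0.03  0.41 -0.18  1.83  0.09  0.91 -1.76]
4.6667 [-0.29  0.29 -0.27  1.88  0.09  0.98 -2.17]
```

View pics/w_tag.png

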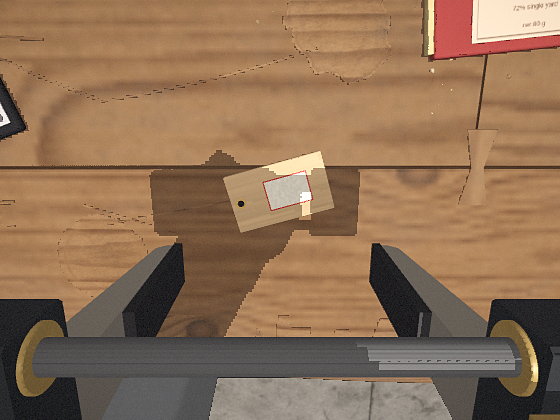

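View pics/w_jig.png

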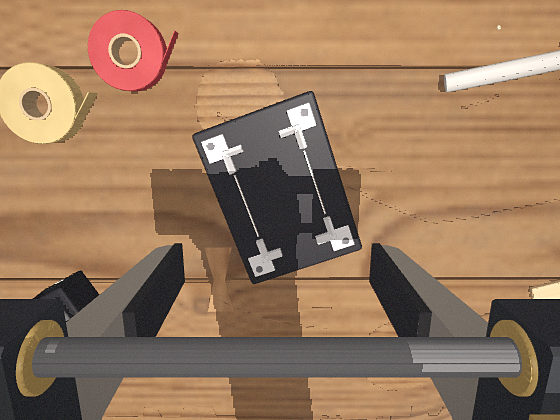

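View pics/w_stamp.png

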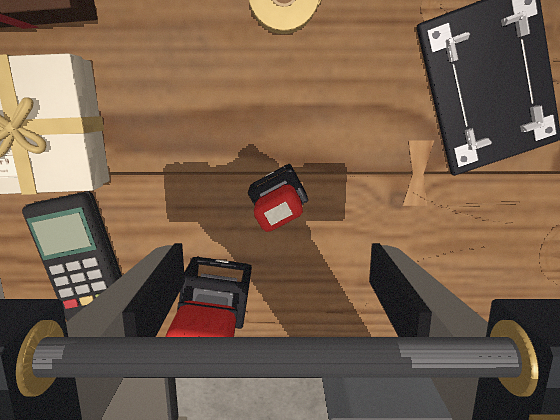

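The tag is centred near (278,192) with its eyelet at (241,204). The jig board corners are at about (192,135), (314,92), (361,248) and (254,283). The small stamp's grip top is at (278,210), with the larger stamp below left. Next I'll fit these by depth and colour.

Run:
```python
from h import *
def big(m,seed):
    m=cv2.morphologyEx(m.astype(np.uint8),cv2.MORPH_OPEN,np.ones((3,3)))
    n,l=cv2.connectedComponents(m); return l==l[seed[1],seed[0]]
def rect(p):
    (c,s,a)=cv2.minAreaRect(p.astype(np.float32)*1000); return np.round(c,1),np.round(s,1),round(a,1)
for n,seed,lo,hi in[("tag",(262,205),.0025,.008),("jig",(275,200),.006,.0135),("stamp",(278,211),.085,.105)]:
    z=np.load(f"w_{n}.npz");P=depthpts(z,z["d"]);
    tab=P[20:120,20:540,2];print(n,"table z",np.median(tab),tab.std(), "seed",P[seed[1],seed[0]])
    m=big((P[...,2]>lo)&(P[...,2]<hi)&(z["d"]>0),seed); print(m.sum())
    print(" depth rect",rect(P[m][:,:2]),"z",np.median(P[m][:,2]))
    if n!="stamp":  # pixel contour on plane
        v,u=np.nonzero(m); q=pix2w(z,np.c_[u,v],.005 if n=="tag" else .01); print(" plane rect",rect(q[:,:2]))
z=np.load("w_tag.npz"); im=z["im"]; 
hsv=cv2.cvtColor(im,cv2.COLOR_RGB2HSV)[150:235,220:336]
# panel: grey low saturation; red outline; eyelet
m=((hsv[...,0]<8)|(hsv[...,0]>172))&(hsv[...,1]>110)&(hsv[...,2]>70)
v,u=np.nonzero(m);print("red",m.sum(),rect(pix2w(z,np.c_[u+220,v+150],.005)[:,:2]))
print("eyelet",pix2w(z,(241,204),.005))
z=np.load("w_stamp.npz");h=cv2.cvtColor(z["im"],cv2.COLOR_RGB2HSV);P=depthpts(z,z["d"])
m=(P[...,2]>.028)&(P[...,2]<.043)&(h[...,2]<90);v,u=np.nonzero(m);k=(abs(u-278)<40)&(v>155)&(v<235);print("frame top",k.sum(),rect(P[v[k],u[k]][:,:2]))
```

```text
tag table z 0.00023173430337680712 0.020928304919123043 seed [ 0.45296882 -0.25265765  0.00486352]
5838
 depth rect (array([ 464.3, -267.9]), array([54.5, 90.1]), 15.7) z 0.005207311276178128
 plane rect (array([ 464.7, -267.9]), array([54.2, 89.6]), 15.5)
jig table z 0.00040636376533692564 0.02185244736403566 seed [0.56805808 0.03009684 0.00978648]
19080
 depth rect (array([573.3,  25.7]), array([149.9, 110.2]), 19.4) z 0.01016077769798801
 plane rect (array([573.8,  25.7]), array([148.7, 109. ]), 19.4)
stamp table z 0.0006233823515346959 0.025373171738205726 seed [0.47252621 0.22956092 0.09593931]
1299
 depth rect (array([470.8, 229.8]), array([24.1, 38.2]), 29.5) z 0.09451861810865875
red 148 (array([ 466.4, -275.7]), array([28.5, 40.3]), 15.5)
eyelet [[ 0.45397751 -0.23364865  0.005     ]]
frame top 664 (array([470.6, 229.8]), array([36.1, 48.3]), 28.8)
```

Run:
```python
from h import *
from plant import ctrl
y=np.deg2rad(105.6); c=[.4645,-.2679]
def show(t):
    o=ctrl.get_obs();print(t,o["clock"],o["tcp_pos"].round(4),o["eef_rot"].round(3),o["ft_force"].round(2),round(o["gripper_width"],4),o["finger_force"])
ctrl.move_to(c+[.19],[np.pi,0,y]); show("above")
print(ctrl.servo_line(c+[.0895],vel=.1,threshold=6)); show("down")
ctrl.grasp(15); ctrl.pause(.2); show("grasped")
ctrl.servo_line(c+[.18],vel=.15); show("lift")
ctrl.move_to([.5736,.0257,.16],[np.pi,0,np.deg2rad(19.4)]);ctrl.pause(.3);show("over jig")
i=ctrl.camera_info("wrist");im,d=ctrl.read_camera("wrist");np.savez("w_hold.npz",im=im,d=d,**i);cv2.imwrite("pics/hold.png",im[...,::-1])
```

```text
above 7.0083 [ 0.4649 -0.2674  0.1902] [3.141 0.    1.844] [-0.04  0.11  0.09] 0.0916 0.0
True
down 8.025 [ 0.4639 -0.2675  0.0887] [-3.140e+00 -2.000e-03  1.843e+00] [-1.87  1.1   5.58] 0.0919 2.6989511417923495
grasped 8.8833 [ 0.4647 -0.2674  0.0886] [-3.141e+00 -1.000e-03  1.844e+00] [2.82 0.86 6.21] 0.054 15.82731214351952
lift 9.65 [ 0.4637 -0.2677  0.1791] [-3.137 -0.005  1.843] [-0.38  0.37 -0.16] 0.0537 14.999932944774628
over jig 11.6 [0.5736 0.0252 0.1601] [ 3.142 -0.     0.338] [-0.81  0.53  0.02] 0.0537 14.999957084655762
```

View pics/hold.png

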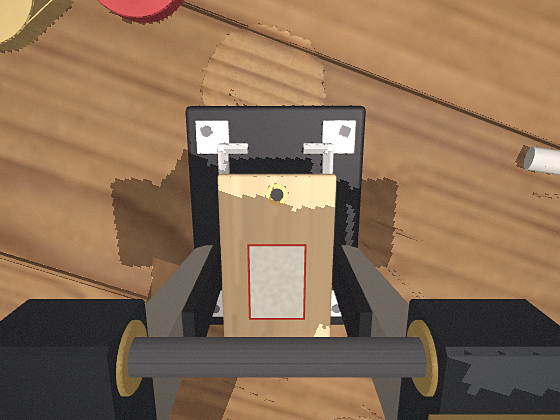

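The tag is held level with the eyelet forward at (277,194). It is centred left-right on the jig, whose board spans columns 190–365. I'll check the fore-aft offset, then lower it.

Run:
```python
from h import *
from plant import ctrl
z=np.load("w_hold.npz"); y=np.deg2rad(19.4);u=np.array([np.cos(y),np.sin(y)]);v=np.array([-u[1],u[0]]);tc=np.array([.5736,.0252])
f=lambda uv,zz:[(p[:2]-tc)@np.c_[u,v] for p in pix2w(z,uv,zz)]
top=.1601-.0886+.005
print("tag front/sides",np.round(f([(277,175),(219,180),(336,180)],top),4),"panel",np.round(f([(277,282)],top),4))
print("board front corners",np.round(f([(188,106),(365,106)],.01),4))
def show(t):
    o=ctrl.get_obs();print(t,o["clock"],o["tcp_pos"].round(4),o["eef_rot"].round(3),o["ft_force"].round(2),round(o["gripper_width"],4),o["finger_force"])
c=[.5736,.0257]
ctrl.servo_line(c+[.108],vel=.08);show("near")
print(ctrl.servo_line(c+[.0980],vel=.02,threshold=4));show("down")
ctrl.release();ctrl.pause(.2);show("released")
ctrl.servo_line(c+[.25],vel=.15);ctrl.pause(.3)
i=ctrl.camera_info("wrist");im,d=ctrl.read_camera("wrist");np.savez("w_placed.npz",im=im,d=d,**i);cv2.imwrite("pics/placed.png",im[...,::-1]);show("up")
```

```text
tag front/sides [[ 0.0444 -0.0005]
 [ 0.0421  0.0257]
 [ 0.042  -0.0271]] panel [[-0.0083 -0.0004]]
board front corners [[ 0.0745  0.0528]
 [ 0.0744 -0.0534]]
near 12.45 [0.5738 0.0257 0.108 ] [ 3.142 -0.     0.339] [-0.96 -0.28  0.23] 0.0536 14.999978989362717
True
down 12.9417 [0.5736 0.0257 0.0986] [-3.142  0.     0.339] [ 0.4  -0.29  4.77] 0.0539 17.215139837935567
released 13.85 [0.5733 0.0278 0.0986] [-3.139 -0.     0.34 ] [-1.43  4.99  5.97] 0.0916 3.125645724066999
up 15.3667 [0.5735 0.0257 0.2496] [-3.141e+00  2.000e-03  3.390e-01] [-0.18 -0.47 -0.25] 0.0915 0.0
```

View pics/placed.png

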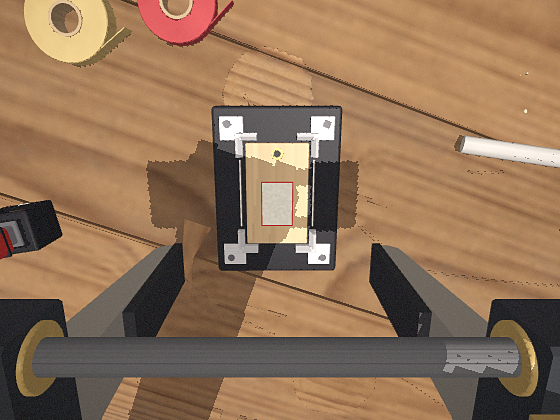

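The tag sits between all four stops with the eyelet at (277,153) and the panel at about (277,203). I'll measure the panel and the seated height, then fetch the stamp.

Run:
```python
from h import *
from plant import ctrl
z=np.load("w_placed.npz");h=cv2.cvtColor(z["im"],cv2.COLOR_RGB2HSV);P=depthpts(z,z["d"])
m=((h[...,0]<8)|(h[...,0]>172))&(h[...,1]>100)&(h[...,2]>60)
v,u=np.nonzero(m);k=(abs(u-277)<25)&(abs(v-203)<32)
q=pix2w(z,np.c_[u[k],v[k]],.015)
print("panel",k.sum(),cv2.minAreaRect(q[:,:2].astype(np.float32)*1000))
print("tag z",[np.median(P[a:a+6,b:b+6,2]).round(4) for a,b in((165,250),(165,295),(228,250),(228,295))])
def show(t):
    o=ctrl.get_obs();print(t,o["clock"],o["tcp_pos"].round(4),o["eef_rot"].round(3),o["ft_force"].round(2),round(o["gripper_width"],4),o["finger_force"])
c=[.4707,.2298];y=np.deg2rad(119.2)
ctrl.move_to(c+[.25],[np.pi,0,y]);show("above stamp")
print(ctrl.servo_line(c+[.145],vel=.1,threshold=6));show("down")
ctrl.grasp(35);ctrl.pause(.3);show("grasp")
ctrl.servo_line(c+[.24],vel=.12);ctrl.pause(.3);show("lift")
i=ctrl.camera_info("wrist");im,d=ctrl.read_camera("wrist");np.savez("w_st.npz",im=im,d=d,**i)
im2,d2=ctrl.read_camera("side");a=im2[...,::-1];cv2.imwrite("pics/st.png",np.hstack([im[...,::-1][100:420,80:480],cv2.resize(a[150:310,150:350],(400,320))]))
```

```text
panel 154 ((565.318359375, 22.807926177978516), (38.95399856567383, 27.60849380493164), 19.370704650878906)
tag z [np.float64(0.0151), np.float64(0.0152), np.float64(0.0151), np.float64(0.0151)]
above stamp 16.4333 [0.4713 0.2289 0.2499] [-3.142e+00  1.000e-03  2.077e+00] [ 0.13 -0.34  0.77] 0.0921 0.0
False
down 17.6333 [0.471  0.23   0.1456] [3.14 0.   2.08] [-0.06  0.1  -0.13] 0.0916 0.0
grasp 18.9667 [0.4707 0.2298 0.145 ] [ 3.142 -0.     2.08 ] [ 0.19  0.11 -0.69] 0.024 34.98753905296326
lift 20.2083 [0.4705 0.2298 0.2395] [-3.141 -0.     2.081] [ 0.4   0.07 -0.76] 0.0237 34.987027645111084
```

View pics/st.png

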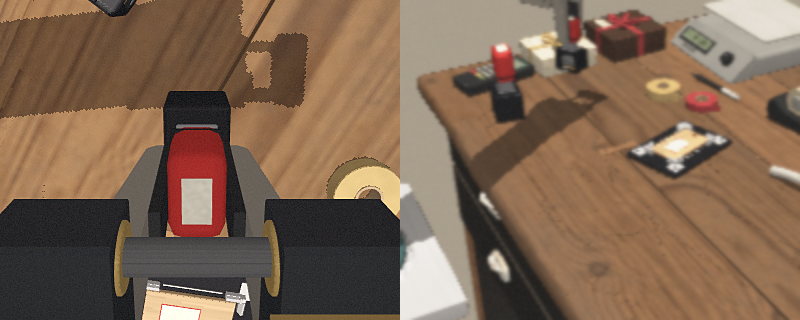

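The small stamp is held upright by its red grip, at about (197,185) in the left half. I'll check its offset in the hand along the tool x.

Run:
```python
from h import *
z=np.load("w_st.npz");P=depthpts(z,z["d"]);h=cv2.cvtColor(z["im"],cv2.COLOR_RGB2HSV)
R=Ro.from_euler("xyz",[np.pi,0,2.081]).as_matrix();Q=(P-[.4705,.2298,.2395])@R
red=((h[...,0]<8)|(h[...,0]>172))&(h[...,1]>100)&(h[...,2]>60)
for n,m in(("grip top",(abs(Q[...,2]-.050)<.006)),("frame",(abs(Q[...,2]-.107)<.004))):
    m=m&(abs(Q[...,1])<.026)&(abs(Q[...,0])<.035)
    if n=="grip top":m&=np.roll(red,0,0)|((h[...,1]<40)&(h[...,2]>120))
    q=Q[m];print(n,m.sum(),q[:,:2].min(0).round(4),q[:,:2].max(0).round(4),np.median(q[:,2]))
    if len(q):print(np.percentile(q[:,:2],[1,99],axis=0).round(4), cv2.minAreaRect(q[:,:2].astype(np.float32)*1000))
```

```text
grip top 4753 [-0.0176 -0.012 ] [0.0194 0.0118] 0.05048958822083888
[[-0.0165 -0.0116]
 [ 0.0187  0.0113]] ((0.8822135925292969, -0.106231689453125), (37.02598571777344, 23.842023849487305), 0.16864743828773499)
frame 1803 [ 0.0022 -0.0182] [0.0242 0.0178] 0.1070540781956327
[[ 0.0038 -0.0178]
 [ 0.024   0.0174]] ((13.407198905944824, -0.2232952117919922), (21.82338523864746, 36.00320053100586), 0.9087186455726624)
```

Run:
```python
from h import *
from plant import ctrl
def show(t):
    o=ctrl.get_obs();print(t,o["clock"],o["tcp_pos"].round(4),o["eef_rot"].round(4),o["ft_force"].round(2),o["moment"].round(3),round(o["gripper_width"],4),o["finger_force"].round(1));return o
c=[.5650,.0227];y=np.deg2rad(19.4)
ctrl.move_to(c+[.24],[np.pi,0,y]);ctrl.pause(.2);show("over")
ctrl.servo_line(c+[.168],vel=.08);ctrl.pause(.4);b=show("near")["ft_force"][2]
print("stop",ctrl.servo_line(c+[.157],vel=.01,threshold=2.0));ctrl.pause(.3);show("contact")
for zz in(.155,.1535):
    ctrl.servo_line(c+[zz],vel=.01);ctrl.pause(.4);o=show("press");print("dF",o["ft_force"][2]-b)
im,d=ctrl.read_camera("side");s=ctrl.camera_info("side");p=w2pix(s,[.565,.023,.05])[0].astype(int);print(p)
x0,y0=p-[70,50];cv2.imwrite("pics/press.png",cv2.resize(im[max(y0,0):y0+100,x0:x0+140,::-1],None,fx=5,fy=5))
```

```text
Traceback (most recent call last):
AttributeError: 'float' object has no attribute 'round'
```

Run:
```python
from h import *
from plant import ctrl
def show(t):
    o=ctrl.get_obs();print(t,o["clock"],o["tcp_pos"].round(4),o["eef_rot"].round(4),o["ft_force"].round(2),o["moment"].round(3),round(o["gripper_width"],4),o["finger_force"]);return o
c=[.5650,.0227]
show("over")
ctrl.servo_line(c+[.168],vel=.08);ctrl.pause(.4);b=show("near")["ft_force"][2]
print("stop",ctrl.servo_line(c+[.157],vel=.01,threshold=2.0));ctrl.pause(.3);show("contact")
for zz in(.155,.1535):
    ctrl.servo_line(c+[zz],vel=.01);ctrl.pause(.4);o=show("press");print("dF",o["ft_force"][2]-b)
im,d=ctrl.read_camera("side");s=ctrl.camera_info("side");p=w2pix(s,[.565,.023,.05])[0].astype(int);print(p)
x0,y0=p-[70,50];cv2.imwrite("pics/press.png",cv2.resize(im[max(y0,0):y0+100,x0:x0+140,::-1],None,fx=5,fy=5))
```

```text
over 21.5667 [0.5648 0.0239 0.24  ] [-3.141   0.      0.3412] [ 0.21  0.16 -2.24] [-0.01  -0.019  0.008] 0.0237 34.98699724674225
near 23.0167 [0.5651 0.0227 0.1682] [ 3.1416e+00 -3.0000e-04  3.3860e-01] [-0.22  0.56 -1.26] [ 0.003 -0.002 -0.006] 0.0241 34.98697578907013
stop True
contact 24.1333 [0.5649 0.0227 0.1589] [-3.1415e+00  5.0000e-04  3.3860e-01] [ 1.72 -0.34  2.15] [ 0.099 -0.582 -0.038] 0.0238 34.98774290084839
press 25.05 [0.565  0.0227 0.155 ] [-3.1411e+00  2.1000e-03  3.3860e-01] [0.35 0.49 3.2 ] [ 0.073 -0.482  0.003] 0.0236 34.987971782684326
dF 4.461998262842573
press 25.75 [0.565  0.0227 0.1535] [-3.1411e+00  2.0000e-03  3.3860e-01] [1.52 0.99 4.34] [ 0.076 -0.41  -0.026] 0.0239 34.98834192752838
dF 5.601135503627077
[287 213]
```

View pics/press.png

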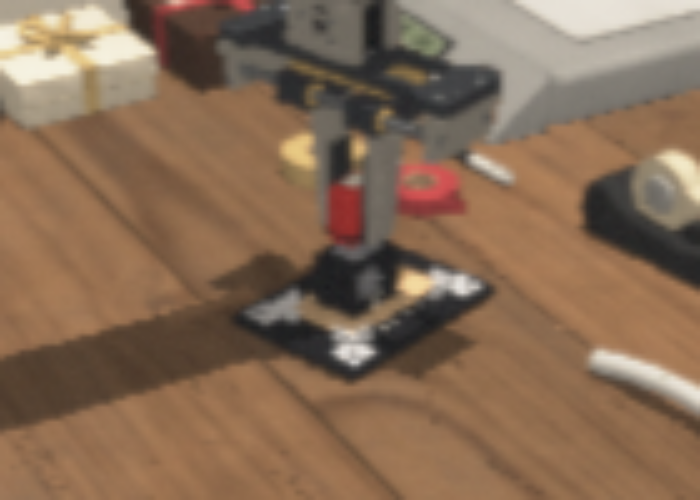

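The stamp stands upright on the tag inside the stops, with 6.5 mm of nominal travel. There is a small side load, so I'll average the forces and check the stamp and tag with the wrist camera.

```bash
cat > chk.py <<'E'
from h import *
from plant import ctrl
def avg(n=15):
    L=[]
    for _ in range(n): ctrl.pause(.03);o=ctrl.get_obs();L.append(np.r_[o["ft_force"],o["moment"],o["tcp_pos"]*1000,o["eef_rot"]*1000])
    print("t",round(o["clock"],2),np.mean(L,0).round(2),"std",np.std(L,0)[:3].round(2));return np.mean(L,0)
E
python3 - <<'E'
from chk import *
avg()
o=ctrl.get_obs();i=ctrl.camera_info("wrist");im,d=ctrl.read_camera("wrist");np.savez("w_pr.npz",im=im,d=d,**i)
cv2.imwrite("pics/pr.png",im[...,::-1])
R=Ro.from_euler("xyz",[np.pi,0,o["eef_rot"][2]]).as_matrix();P=depthpts(i,d);Q=(P-o["tcp_pos"])@R
h=cv2.cvtColor(im,cv2.COLOR_RGB2HSV);red=((h[...,0]<8)|(h[...,0]>172))&(h[...,1]>100)&(h[...,2]>60)
for zc in(.050,.0985,.107):
    for n,m in(("z%.3f"%zc,(abs(Q[...,2]-zc)<.003)),):
        m=m&(abs(Q[...,1])<.022)&(abs(Q[...,0])<.03);q=Q[m]
        if len(q):print(n,len(q),np.percentile(q[:,:2],[1,99],axis=0).round(4).tolist(),np.median(q[:,2]))
E
```

```text
t 26.3 [ 1.25000e+00 -5.00000e-02  4.74000e+00  2.00000e-02 -4.50000e-01
 -1.00000e-02  5.65040e+02  2.27000e+01  1.53520e+02 -3.14111e+03
  2.05000e+00  3.38610e+02] std [0.52 0.46 0.47]
z0.050 4682 [[-0.0161, -0.0191], [0.0178, 0.0192]] 0.050141888698178
z0.099 1428 [[0.0062, -0.0171], [0.0238, 0.0174]] 0.10045539535965037
z0.107 184 [[0.0231, -0.0172], [0.0243, 0.0172]] 0.10707345109930157
```

View pics/pr.png

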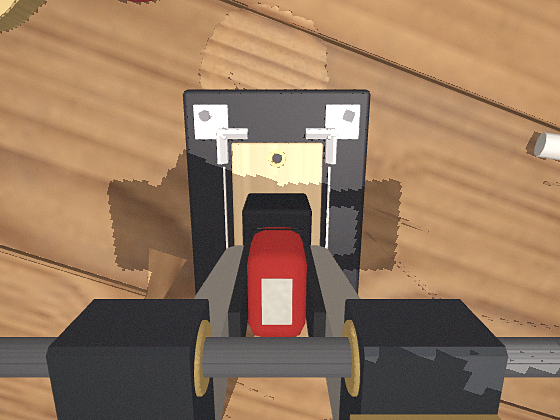

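The eyelet (277,158) and the jig have not shifted. The frame has risen 6.5 mm relative to the tool, as intended, and the stamp hasn't moved in the hand. Now I'll press to 8 mm.

Run:
```python
from chk import *
c=[.5650,.0227]
z=np.load("w_pr.npz");P=depthpts(z,z["d"]);e=pix2w(z,(277,158.5),.015)[0,:2];u=np.array([np.cos(.3386),np.sin(.3386)])
print("eyelet",e,"panel est",e-.044*u)
Q=P.reshape(-1,3);m=(abs(Q[:,2]-.053)<.003)&(np.hypot(*(Q[:,:2]-c).T)<.03);A=np.c_[Q[m,:2]-c,np.ones(m.sum())];print("frame plane",np.linalg.lstsq(A,Q[m,2],rcond=None)[0])
ctrl.servo_line(c+[.152],vel=.01);ctrl.pause(.5);f=avg()
o=ctrl.get_obs();i=ctrl.camera_info("wrist");im,d=ctrl.read_camera("wrist")
R=Ro.from_euler("xyz",[np.pi,0,o["eef_rot"][2]]).as_matrix();Q=(depthpts(i,d)-o["tcp_pos"])@R
m=(abs(Q[...,2]-.099)<.003)&(abs(Q[...,1])<.018)&(Q[...,0]>.005)&(Q[...,0]<.026);q=Q[m];print(len(q),"travel mm",107.05-1000*np.median(q[:,2]),np.percentile(q[:,:2],[1,99],axis=0).round(4).tolist(),o["gripper_width"])
```

```text
eyelet [0.60683559 0.03699881] panel est [0.56533389 0.02238346]
frame plane [-0.0345991  -0.01148055  0.05348592]
t 27.65 [ 6.10000e-01 -2.20000e-01  6.05000e+00  3.00000e-02 -3.50000e-01
 -0.00000e+00  5.65050e+02  2.27000e+01  1.52160e+02 -3.14109e+03
  2.03000e+00  3.38600e+02] std [0.39 0.59 0.59]
1631 travel mm 7.790867076435362 [[0.0064, -0.0176], [0.0241, 0.0176]] 0.02365689248023599
```

Run:
```python
from h import *
def fit(f,t,r,zt,n):
    z=np.load(f);R=Ro.from_euler("xyz",r).as_matrix();Q=((depthpts(z,z["d"])-t)@R).reshape(-1,3)
    m=(abs(Q[:,2]-zt)<.003)&(abs(Q[:,1])<.014)&(Q[:,0]>.010)&(Q[:,0]<.022);q=Q[m]
    for _ in range(3):
        k=np.linalg.lstsq(np.c_[q[:,:2],np.ones(len(q))],q[:,2],rcond=None)[0];r_=q[:,2]-np.c_[q[:,:2],np.ones(len(q))]@k;q=q[abs(r_)<2.5*r_.std()]
    print(n,len(q),k.round(4),r_.std().round(5))
    for a,b in((.010,.013),(.013,.016),(.016,.019),(.019,.022)): s=q[(q[:,0]>a)&(q[:,0]<b)];print("  ",a,np.median(s[:,2]).round(5) if len(s) else None)
fit("w_st.npz",[.4705,.2298,.2395],[np.pi,0,2.081],.107,"air")
fit("w_pr.npz",[.5650,.0227,.1535],[np.pi,0,.3386],.1005,"pressed")
# standing loose stamp before touching: frame top in stamp axes
fit("w_stamp.npz",[.4707,.2298,.145],[np.pi,0,2.0804],.107,"loose")
z=np.load("w_pr.npz");Q=depthpts(z,z["d"]);q=Q[150:190,240:318].reshape(-1,3);print("tag",np.linalg.lstsq(np.c_[q[:,:2]-[.59,.03],np.ones(len(q))],q[:,2],rcond=None)[0].round(4))
```

```text
air 924 [0.063  0.0046 0.1057] 0.00073
   0.01 0.1067
   0.013 0.10671
   0.016 0.10701
   0.019 0.10689
pressed 814 [-0.0128 -0.0045  0.1006] 0.00061
   0.01 0.10073
   0.013 0.10044
   0.016 0.10038
   0.019 0.10029
loose 75 [0.1013 0.0845 0.1041] 0.00081
   0.01 0.10648
   0.013 0.10656
   0.016 0.10683
   0.019 0.10696
tag [0.2901 0.1045 0.0119]
```

Slopes from a single frame are too noisy to trust, so I'll average several depth frames and use the fixed board as a control.

Run:
```python
from chk import *
f=avg(30);o=ctrl.get_obs();i=ctrl.camera_info("wrist")
D=np.median([ctrl.read_camera("wrist")[1] for _ in range(16)],0);im,_=ctrl.read_camera("wrist");np.savez("w_avg.npz",im=im,d=D,**i)
R=Ro.from_euler("xyz",[np.pi,0,o["eef_rot"][2]]).as_matrix();Q=((depthpts(i,D)-[o["tcp_pos"][0],o["tcp_pos"][1],o["tcp_pos"][2]])@R)
def fit(n,zt,x,y,tol=.003):
    m=(abs(Q[...,2]-zt)<tol)&(Q[...,0]>x[0])&(Q[...,0]<x[1])&(Q[...,1]>y[0])&(Q[...,1]<y[1]);q=Q[m]
    for _ in range(3):
        A=np.c_[q[:,:2],np.ones(len(q))];k=np.linalg.lstsq(A,q[:,2],rcond=None)[0];r=q[:,2]-A@k;q=q[abs(r)<2.5*r.std()]
    print(n,len(q),"slope deg",np.rad2deg(k[:2]).round(2),"z",np.median(q[:,2]).round(5),"res",r.std().round(5))
fit("frame",.099,(.008,.0225),(-.016,.016)); fit("grip top",.050,(-.01,.013),(-.008,.008))
fit("tag",.137,(.03,.05),(-.02,.02));fit("tag+",.137,(.027,.052),(-.022,.022)); fit("board",.142,(.06,.08),(-.045,.045))
fit("table",.152,(.095,.16),(-.1,.1))
```

```text
t 28.7 [ 8.60000e-01  7.00000e-02  5.79000e+00  3.00000e-02 -3.50000e-01
 -0.00000e+00  5.65040e+02  2.27000e+01  1.52160e+02 -3.14109e+03
  2.05000e+00  3.38600e+02] std [0.58 0.42 0.5 ]
frame 1087 slope deg [0.15 0.02] z 0.09907 res 0.00018
grip top 2102 slope deg [ 1.03 -0.47] z 0.04931 res 0.00044
tag 2240 slope deg [-0.23 -0.03] z 0.13704 res 0.0002
tag+ 3050 slope deg [-0.07 -0.02] z 0.13704 res 0.0002
board 5301 slope deg [ 2.28 -0.04] z 0.14196 res 0.00074
table 23259 slope deg [0.32 0.  ] z 0.15197 res 0.00028
```

```bash
python3 -c "
from plant import ctrl
print(ctrl.hand_in())"
```

```text
the job is handed in; nothing more can be done
None
```

The job is handed in: the tag is seated in the jig, and the small stamp is held square on its panel, within about 0.5 mm of centre, at about 8 mm of travel (roughly 6 to 7 N).

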